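Hang a primed casting behind the anti-jump lip of the drying rail

TASK

Hang the primed casting on the spray rail by its hook: lower the hook into the open run of the channel, near the end cap where the run begins, slide it along the channel floor up to the anti-jump lip, then lift it over the lip and lower it until it drops fully home in the pocket behind, and let go. Do it gently, never ramming the hook against the rail, and leave the other things on the bench where they are.

Things in the scene. Friction and masses are not known exactly. Their poses are not given: they have to be found in the camera images.
- carrier: Loose grey primed casting, 0.28 to 0.46 kg, 60 x 50 x 30 mm (x, y, z), a low round boss on top (to z 42), standing on the bench; a bare steel hook rises from its -x edge. Origin: centre of the underside, z up. Upright leg of the hook (mm, this frame): x -30..-22, up to z 141; then a bridge x -51..-22, z 133..141, down to the foot. Hook 22 wide in y. Hung and let go, it leans up to 4 degrees.
- foot (a point): Centre of the underside of the hook's downward foot, at (-46.5, 0, 105) mm in the carrier's frame. Foot: x -51..-42, z 105..133, 22 wide in y. The throat between foot and leg is 12 wide (x -42..-30), open downward. Axes as the carrier's.
- post (a point): Where to grip: point on the axis of the square upright grip post on the hook's bridge, 15 mm below its top, at (-36, 0, 168) mm in the carrier's frame. Post 18 x 18 mm, z 141..183; grip it from above on either pair of sides.
- rail: Fixed aluminium spray rail, 490 mm long along its y, on dark end posts. Origin: centre of its underside at bench level, z up; +x looks away from the robot. Channel open upward, x -8..8 mm, between two walls 6 thick with tops at z 154; the +x wall runs on down outside as a plain skirt to z 30. Dark caps (top z 160) cover its ends (y > 130, y < -140). Over 22 N between carrier and rail is ramming.
- wall_top (a point): Middle of the top edge of the rail's +x wall beside the open run, at (11, 75, 154) mm in the rail's frame. The hook straddles this wall: wall in the throat, foot in the channel, casting hanging outside on the +x side. Square to the rail with the wall midway in the throat, the carrier's origin is at rail x = 47, the foot at x = 0.5, with 3 mm play either way.
- run (a point): On the floor of the channel's open run, at (0, 75, 136) mm in the rail's frame. The open run's floor is at z 136, from the cap at y = 130 down to the anti-jump lip. Set the foot down here, at least 40 mm to the +y side of the rail's middle, then slide it towards -y.
- lip_zone (a point): Fixed mark at (0, -50, 146) mm in the rail's frame, NOT the lip: the lip's middle is anywhere within 50 mm of it along y, unmeasured; feel for it. Lip: bar across the channel, 10 long in y, top z 146. Behind it (-y): pocket 28 long, floor z 130 (6 below the open run; home = foot on this floor), then a stop bar, top z 160. All clamped as one, does not give.
- spray_can: Bystander: spray can, 64 mm across, 170 tall, origin at its underside.
- filler_tin: Bystander: low bare tin, 84 mm across, 75 tall, origin at its underside.
- tape_roll: Bystander: yellow roll of tape lying flat, 96 mm across, 24 high, origin at its underside.
- spanner: Bystander: open-ended spanner 170 mm long, lying on the bench.
- flat_brush: Bystander: brush 180 mm long, lying on the bench.
- washer_dish: Bystander: black dish 90 mm across, 30 high, origin at its underside.
- offcut: Bystander: wood offcut 120 x 70 x 22 mm, origin at its underside.
Things that resemble listed ones, but are neither listed nor needed, are in the scene too. Leave any pink look-alike of the carrier alone.

How it is judged:
On the way, in this order (a step that is already met when the one before it is completed fails the run):
1. the hook's foot is down on the floor of the open run, at least 35 mm to the +y side of the rail's middle (y of foot in the frame of rail between 0.035 and 0.15 m and z of foot in the frame of rail between 0.133 and 0.1405 m and x of foot in the frame of rail between -0.008 and 0.008 m), for 0.1 s.
2. the foot has been run along low in the channel, below the top of the lip, to the stretch where the lip is (y of foot in the frame of rail between -0.095 and 0.02 m and z of foot in the frame of rail between 0.1345 and 0.1425 m and x of foot in the frame of rail between -0.008 and 0.008 m), for 0.1 s.
At the end, for the whole second after the job is handed in: The carrier hangs on the rail, released and at rest, within 0.15 rad of upright, its foot in the pocket behind the lip and within 3 mm of the pocket floor (lower than the open run's floor) (z of foot in the frame of rail between 0.125 and 0.133 m and y of foot in the frame of rail between -0.13 and -0.01 m and x of foot in the frame of rail between -0.008 and 0.008 m and angle between carrier's own z axis and vertical below 0.15 rad and linear speed of carrier below 0.03 m/s); the robot touches nothing.
It fails at once if the carrier rammed against the rail (over 22 N) (contact force between carrier and rail above 22 N).
It fails at once if a bystander pushed more than 20 mm (distance of any of spray_can, filler_tin, tape_roll, spanner, flat_brush, washer_dish, offcut from where it was at the start of the episode above 0.02 m).
It also fails if it takes over 58 s, if anything falls off the work surface, if the arm or the gripper's body presses on something with over 40 N, if the wrist force passes 120 N, or if a joint passes its speed limit or range.

ROBOT

A 6-joint arm with a two-finger parallel gripper is mounted at the origin on the work surface. World frame = base frame: x ahead of the robot, y to its left, z up, the work surface at z = 0. Lengths are in m, angles in rad, forces in N, time in s.
With the tool pointing down it reaches from about 0.3 to 0.775 m from the base axis. Payload 14.6 kg.
Tool frame: the origin (TCP) lies between the finger pads; the fingertips stand ctrl.nose_length ahead of it and the grasp point (between the pads) lies 2 mm behind it (ctrl.nose_length is the distance from the TCP to the fingertips, in m); z points along the fingers, y is the line along which they close (so a half turn about z gives the same grasp; the last joint's range is limited). The gripper opens to 94 mm and grips with 3 to 60 N. Pads are 16 mm wide; open, the fingers measure 119 mm over their backs; the gripper's body (75 mm by 177 mm) begins 78 mm behind the grasp point.
Start: joints at [1.163, 0.3, 1.521, -0, 1.321, -0.067], TCP at [0.184, 0.518, 0.201] pointing down, gripper open.
Joint ranges: [-3.03, 3.03], [-0.79, 2.21], [0.23, 2.52], [-1.04, 4.18], [0, 3.07], [-2.55, 2.55]. Speed limits (rad/s): [2.22, 2.22, 2.57, 3.14, 3.14, 3.14].

INTERFACE

Orientations are given as a unit quaternion [x, y, z, w].
In Python, from bench import ctrl gives the robot as it stands. Calls block until the motion is done:
- ctrl.reach(position, orientation): joint-space move of the TCP to a pose.
- ctrl.move_straight(position, frame=None, velocity=0.15, force_limit=None): straight line of the TCP; frame=None keeps the orientation; velocity is the mean speed in m/s. With force_limit (N) it stops when the force on the tool has changed by that much, and returns True; else False.
- ctrl.movej(angles): joint-space move.
- ctrl.ungrasp() and ctrl.close(): open the fingers fully, or close them until they stop; the grip force is fixed at half the most.
- ctrl.pause(seconds).
- ctrl.solve_ik(position, orientation): joint angles nearest the present ones, or None.
- ctrl.get_state(): the state.
- ctrl.read_camera(name): name is "scene" or "top"; returns a dict with "color" (400x640x3 uint8, red, green, blue), "vertical_fov" (degrees; the focal length in pixels is half the picture's height over the tangent of half this angle, whatever the lens; pixels are square), "cx", "cy" (the principal point, pixels), "extrinsics" (4x4, takes a point from camera to world coordinates). Camera axes: x right, y up, looking along -z (the intrinsics and any distortion apply to the point x, -y, -z); pixel columns grow to the right and rows downward; lengths in m; the calibration is good to about 2 mm. A picture is of the moment at which its call begins. There is no depth.
A pose or a line that the arm cannot do raises ctrl.MotionError and nothing moves.
- ctrl.close_job(): hands the job in; it is judged then, once.
The state is a dict: "time_s": time; "joint_pos": joint angles; "joint_vel": joint speeds; "joint_torque": joint torques, N m; "position": TCP position; "tool_rot": TCP orientation; "contact_force": force on the tool from outside, world axes, zero at the start; "torque": the same for the moment, N m; "grip_width": opening from 0.0 (shut) to 1.0 (fully open); "gripper_force": force on a finger pad.
Only numpy, scipy, OpenCV 4.12 (cv2) and the standard library are available. Lean on these libraries where they do the work, as an engineer would, in place of code of your own. Each camera call takes 0.05 s, during which the arm holds its last target. There are 200 camera calls.

## Working session

There is one attempt and no reset: what is moved stays moved. The work goes in short steps, each a Python script; the robot and the scene stay as the last script left them, time stands still between calls to the robot, and variables do not carry over. Pictures are saved under pics/ and viewed, at most 10 in all, crops included, and the job is handed in when it is done.

```bash
ls; mkdir -p pics; python3 - <<'E'
from bench import ctrl
import cv2,pickle,numpy as np
d={}
for n in("scene","top"):
    c=ctrl.read_camera(n);d[n]=c;cv2.imwrite(f"pics/{n}0.png",c["color"][:,:,::-1])
    print(n,{k:(v if k!='color' else 0) for k,v in c.items()})
pickle.dump(d,open("c0.pkl","wb"))
print(ctrl.get_state(),ctrl.nose_length)
E
```

```text
pics
scene {'color': 0, 'vertical_fov': 54.0547202246694, 'cx': 327.46944315986866, 'cy': 192.85548229069533, 'extrinsics': array([[-0.584314  , -0.58186003,  0.56569962,  1.13835178],
       [ 0.81140011, -0.43124215,  0.39453779,  0.37446107],
       [ 0.01438775,  0.68954269,  0.72410211,  0.85394934],
       [ 0.        ,  0.        ,  0.        ,  1.        ]])}
top {'color': 0, 'vertical_fov': 52.61207092040816, 'cx': 314.192436786794, 'cy': 206.4819608862343, 'extrinsics': array([[ 0.00374157,  0.99574443, -0.09208169,  0.48387301],
       [-0.99998791,  0.00401949,  0.00283298, -0.02058933],
       [ 0.00319104,  0.09206997,  0.99574743,  1.15587221],
       [ 0.        ,  0.        ,  0.        ,  1.        ]])}
{'time_s': 0.1, 'joint_pos': array([ 1.16344264e+00,  3.00430960e-01,  1.52150045e+00,  2.66604145e-05,
        1.32067675e+00, -6.66194481e-02]), 'joint_vel': array([ 0.00046164, -0.00256483, -0.00039705, -0.00154903, -0.00208471,
       -0.00075152]), 'joint_torque': array([ 1.82260206e-03, -5.32642508e+01, -3.53282726e+01,  7.08828284e-02,
        2.35389947e-02, -8.43940393e-05]), 'position': array([0.18371501, 0.51817019, 0.20094245]), 'tool_rot': array([ 1.69547399e-01,  9.85521903e-01, -4.90528923e-04, -1.31760122e-04]), 'contact_force': array([ 0.0400848 , -0.37798807,  0.77662951]), 'torque': array([ 0.02295898, -0.01404694,  0.05854269]), 'gripper_force': 0.0, 'grip_width': 1.0020973571813419} 0.017
```

View pics/scene0.png

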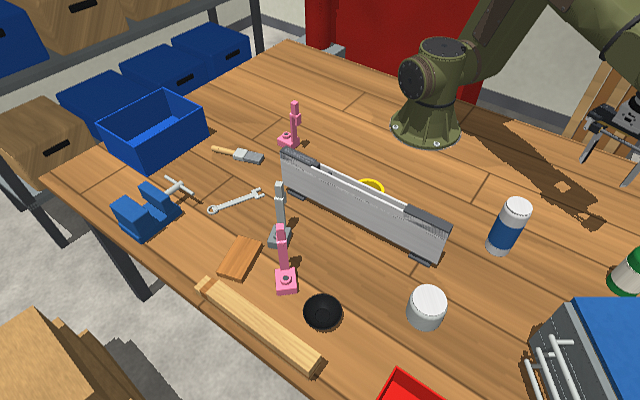

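View pics/top0.png

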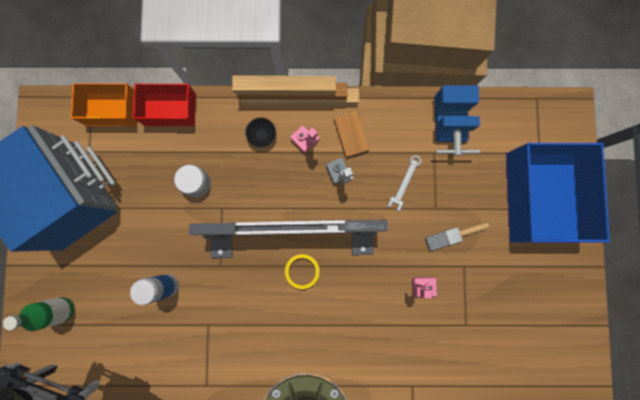

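The scene view shows the grey carrier at about (280,215), between the rail and a pink look-alike at (285,265). In the top view the carrier is at about (341,172), and the rail runs from (190,229) to (387,226), with +y to the left. I'll zoom in on both.

```bash
python3 - <<'E'
import cv2,numpy as np
t=cv2.imread("pics/top0.png");s=cv2.imread("pics/scene0.png")
a=cv2.resize(t[150:260,180:400],None,fx=3.6,fy=3.6,interpolation=cv2.INTER_CUBIC)   # 792x396
cv2.imwrite("pics/topz.png",a)
b=cv2.resize(s[140:270,255:455],None,fx=4,fy=4,interpolation=cv2.INTER_CUBIC)
cv2.imwrite("pics/scenez.png",b)
E
```

```text
(no output)
```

View pics/topz.png

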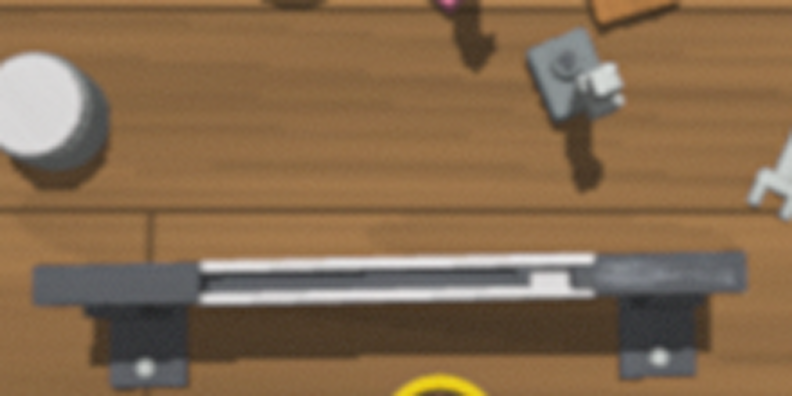

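View pics/scenez.png

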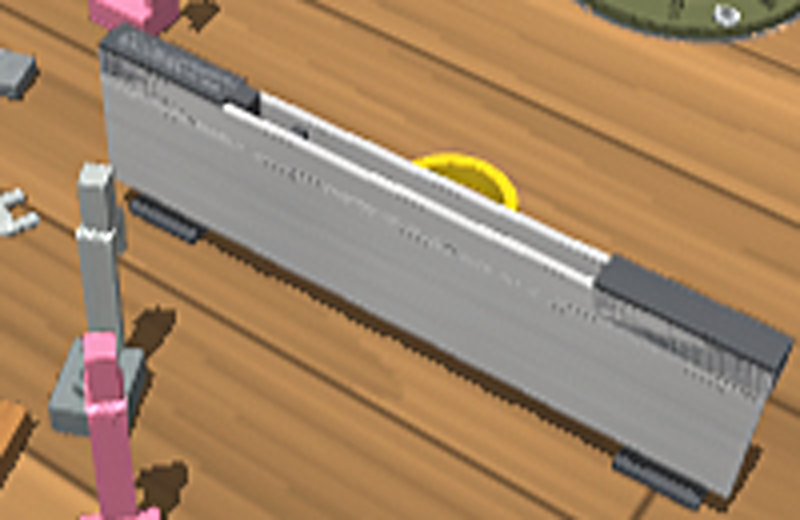

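The top crop shows the bright wall tops running from (200,266/299) to (595,258/291), with a bright bar at (530–570,280) that could be the stop bar. The carrier block is at (575,75), with its post top at (600,80) and its hook towards the rail. Next I'll measure these.

```bash
cat > geo.py <<'E'
import numpy as np,cv2,pickle
def ray(c,uv):
    f=200/np.tan(np.radians(c["vertical_fov"])/2);E=c["extrinsics"]
    d=E[:3,:3]@np.array([(uv[0]-c["cx"])/f,-(uv[1]-c["cy"])/f,-1]);return E[:3,3],d
def onz(c,uv,z):
    o,d=ray(c,uv);return o+d*(z-o[2])/d[2]
def tri(c1,u1,c2,u2):
    o1,d1=ray(c1,u1);o2,d2=ray(c2,u2)
    s=np.linalg.lstsq(np.c_[d1,-d2],o2-o1,rcond=None)[0]
    p,q=o1+s[0]*d1,o2+s[1]*d2;return (p+q)/2,np.linalg.norm(p-q)
def proj(c,p):
    f=200/np.tan(np.radians(c["vertical_fov"])/2);E=c["extrinsics"]
    q=E[:3,:3].T@(np.array(p)-E[:3,3]);return np.array([c["cx"]+f*q[0]/-q[2],c["cy"]-f*q[1]/-q[2]])
E
python3 - <<'E'
from geo import *
np.set_printoptions(precision=4,suppress=True)
d=pickle.load(open("c0.pkl","rb"));T,S=d["top"],d["scene"]
def blobs(c,x0,x1,y0,y1,thr,amin,z,k=6):
    g=cv2.cvtColor(c["color"][y0:y1,x0:x1],cv2.COLOR_RGB2HSV)
    v=cv2.resize(g,None,fx=k,fy=k,interpolation=cv2.INTER_CUBIC)
    m=((v[...,2]>thr)&(v[...,1]<50)).astype(np.uint8)
    for q in cv2.findContours(m,0,1)[0]:
        if cv2.contourArea(q)<amin*k*k: continue
        r=cv2.minAreaRect(q);o=lambda p:(np.array(p)+.5)/k-.5+[x0,y0]
        B=np.array([o(p) for p in cv2.boxPoints(r)])
        print(thr,"ctr",o(r[0]),"wh",np.array(r[1])/k,"W",onz(c,o(r[0]),z)[:2],"box",[onz(c,p,z)[:2].round(4).tolist() for p in B])
print("rail");blobs(T,225,352,215,240,190,15,.154)
print("post T");[blobs(T,325,360,155,185,t,8,.183) for t in(190,205,220)]
print("post S");[blobs(S,265,300,170,215,t,5,.183) for t in(190,205,220)]
g=cv2.cvtColor(T["color"],cv2.COLOR_RGB2GRAY)
print(g[220:238,300]);print(g[225:231,235:348:1][3]);
print(g[164:186,336:358])
g=cv2.cvtColor(S["color"],cv2.COLOR_RGB2GRAY);print(g[176:200,270:290])
E
```

```text
rail
190 ctr [287.617  229.6374] wh [  5.8062 102.8519] W [0.5187 0.0421] box [[0.5224, 0.1694], [0.5294, -0.085], [0.515, -0.0853], [0.5081, 0.1688]]
190 ctr [290.0792 222.2051] wh [  2.6555 108.0313] W [0.5372 0.0362] box [[0.5373, 0.17], [0.5436, -0.0976], [0.537, -0.0977], [0.5308, 0.1697]]
post T
190 ctr [347.8    171.2667] wh [6.1865 6.7827] W [ 0.6603 -0.1049] box [[0.6633, -0.0941], [0.6709, -0.1089], [0.6573, -0.1156], [0.6497, -0.1008]]
205 ctr [347.7819 171.2476] wh [5.1735 6.1739] W [ 0.6603 -0.1048] box [[0.6619, -0.0951], [0.6697, -0.1081], [0.6588, -0.1145], [0.651, -0.1016]]
post S
190 ctr [278.1349 198.2078] wh [8.8376 3.1424] W [ 0.6965 -0.0733] box [[0.7044, -0.0807], [0.6961, -0.0859], [0.6886, -0.0659], [0.6969, -0.0608]]
190 ctr [278.3567 183.2456] wh [7.4462 5.5772] W [ 0.6588 -0.1051] box [[0.6704, -0.1079], [0.655, -0.1189], [0.647, -0.1023], [0.6625, -0.0915]]
205 ctr [278.1171 198.1306] wh [8.7953 2.603 ] W [ 0.6964 -0.0735] box [[0.704, -0.0808], [0.6972, -0.0854], [0.6887, -0.0662], [0.6955, -0.0617]]
205 ctr [278.3476 183.1839] wh [7.2608 5.175 ] W [ 0.6
[... 4309 characters left out ...]
 138  68
  108 110]
 [148 148 149 151 147 128 129 130 130 130 131 128  85  89 104 109 141  83
   69  86]
 [151 148 148 149 147 130 128 131 130 131 130 133  82  87 101  96 132 127
   72  63]
 [158 152 149 147 147 134 129 129 130 133 130 134  82  91 106  92 127 140
  123 122]
 [141 157 156 151 146 148 124 127 129 132 127 134  80  99  98  88 126 137
  138 139]
 [ 91 126 145 155 161 190 133 119 120 125 124 131  77 102  89  86 117 139
  134 137]
 [ 99  90  97 127 232 220 232 150 204 122 135 132  76 185  85  88 117 143
  137 133]
 [135 118  91  88 255 215 245 255 229 199 234 204 255 155  89  90 116 148
  142 137]
 [141 139 130 103 194 165 174 229 185 193 225 254 251  88  94  91 116 147
  144 144]]
```

```bash
python3 - <<'E'
from geo import *
np.set_printoptions(precision=4,suppress=True)
d=pickle.load(open("c0.pkl","rb"));T,S=d["top"],d["scene"]
g=cv2.cvtColor(T["color"],cv2.COLOR_RGB2GRAY).astype(float)
def wall(r0f):
    P=[]
    for u in range(245,320):
        c=r0f(u);rr=np.arange(int(c)-3,int(c)+4);w=np.clip(g[rr,u]-130,0,None)
        P.append(onz(T,(u,(w*rr).sum()/w.sum()),.154)[:2])
    P=np.array(P);k=np.polyfit(P[:,1],P[:,0],1);return k,(P[:,0]-np.polyval(k,P[:,1])).std()
print("wall+x",wall(lambda u:222.5-(u-300)*.02),"wall-x",wall(lambda u:231.3-(u-300)*.02))
# ends of +x wall: half level along the wall row
def rowprof(u):return max(g[220:226,int(u)])
print("ends",[int(max(g[219:227,u])) for u in range(230,242)],[int(max(g[219:227,u])) for u in range(340,352)])
for u in(326.9,337.5):print("stop",onz(T,(u,227.8),.160))
# scene: +x wall end corners (crop coords/4)
for uv in((255+225/4,140+105/4),(255+593/4,140+285/4)):print("scene wall end",onz(S,uv,.154))
# expected reprojection in scene of hypothesised wall line
# casting: grey-blue, block yaw
h=cv2.cvtColor(T["color"],cv2.COLOR_RGB2HSV)
k=8;r=cv2.resize(h[150:195,315:365],None,fx=k,fy=k,interpolation=cv2.INTER_CUBIC)
m=((r[...,0]>85)&(r[...,0]<125)&(r[...,2]>75)|(r[...,2]>165)&(r[...,1]<60)).astype(np.uint8)
q=max(cv2.findContours(m,0,1)[0],key=cv2.contourArea);a=cv2.minAreaRect(q)
B=[onz(T,(p+.5)/k-.5+[315,150],.03)[:2] for p in cv2.boxPoints(a)]
print("block",np.array(a[1])/k,np.array(B))
hs=cv2.cvtColor(T["color"],cv2.COLOR_RGB2HSV);m=((hs[...,0]>160)|(hs[...,0]<3))&(hs[...,1]>70)&(hs[...,2]>120);m[:,:285]=0;m[:,330:]=0;m[:110]=0;m[165:]=0
ys,xs=np.nonzero(m);print("pink",xs.min(),xs.max(),ys.min(),ys.max(),onz(T,(xs.mean(),ys.mean()),.03),onz(T,(xs.mean(),ys.max()),.15))
E
```

```text
wall+x (array([-0.022 ,  0.5378]), np.float64(0.00012076721243903932)) wall-x (array([-0.0244,  0.5156]), np.float64(0.0001308515194983267))
ends [120, 121, 121, 120, 121, 142, 185, 211, 218, 218, 218, 217] [222, 223, 222, 218, 191, 141, 119, 123, 127, 129, 133, 136]
stop [ 0.5234 -0.0549  0.16  ]
stop [ 0.5235 -0.081   0.16  ]
scene wall end [ 0.5384 -0.0978  0.154 ]
scene wall end [0.5334 0.1725 0.154 ]
block [20.0687 21.9135] [[ 0.7046 -0.054 ]
 [ 0.7329 -0.1094]
 [ 0.6816 -0.1345]
 [ 0.6535 -0.0792]]
pink 290 318 126 151 [0.7859 0.0076 0.03  ] [0.7177 0.0044 0.15  ]
```

```bash
cat > rob.py <<'E'
from bench import ctrl
import numpy as np
from scipy.spatial.transform import Rotation as R
np.set_printoptions(precision=4,suppress=True)
TH=np.radians(1.33);O=np.array([.5255,.0412])
RX=np.array([np.cos(TH),np.sin(TH)]);RY=np.array([-np.sin(TH),np.cos(TH)])
def quat(yaw):  # tool down, tool y along yaw
    y=np.array([np.cos(yaw),np.sin(yaw),0]);z=np.array([0,0,-1.]);return R.from_matrix(np.c_[np.cross(y,z),y,z]).as_quat()
# tool = carrier(-36,0,166) when held; foot(-46.5,0,105) -> tool-foot=(10.5,0,61)
DZ=.061
def tcp(x,y,z): # rail coords of foot -> world tcp
    p=O+RX*(x+.0105)+RY*y;return np.array([*p,z+DZ])
def foot():
    p=np.array(ctrl.get_state()["position"]);q=p[:2]-O
    return np.array([q@RX-.0105,q@RY,p[2]-DZ])
def rep(m=""):
    s=ctrl.get_state();print(m,"t%.2f"%s["time_s"],"foot",foot(),"F",s["contact_force"],"tq",s["torque"],"gw%.3f gf%.1f"%(s["grip_width"],s["gripper_force"]))
E
python3 - <<'E'
from rob import *
p=ctrl.get_state()["position"];yaw=np.radians(25.5);q=quat(yaw)
ctrl.move_straight([p[0],p[1],.30],velocity=.25)
ctrl.reach([.6595,-.105,.30],q)
print(ctrl.get_state()["joint_pos"])
ctrl.move_straight([.6595,-.105,.18],velocity=.2)
print(ctrl.move_straight([.6595,-.105,.166],velocity=.03,force_limit=6))
ctrl.close();rep("closed")
ctrl.move_straight([.6595,-.105,.28],velocity=.1);rep("up");print(ctrl.get_state()["position"])
import cv2
for n in("scene","top"):cv2.imwrite(f"pics/{n}1.png",ctrl.read_camera(n)["color"][:,:,::-1])
a=cv2.imread("pics/scene1.png")[80:280,170:420];b=cv2.imread("pics/top1.png")[100:260,250:450]
cv2.imwrite("pics/g1.png",np.hstack([cv2.resize(a,(400,320)),cv2.resize(b,(400,320))]))
E
```

```text
[-0.2115  0.5382  0.9651  0.0001  1.6381 -0.6577]
False
closed t5.92 foot [ 0.1201 -0.1494  0.105 ] F [ 0.0396 -0.9501 -0.3112] tq [-0.2864 -0.0627 -0.0023] gw0.189 gf29.8
up t7.22 foot [ 0.1199 -0.1492  0.2182] F [ 0.0436  0.1073 -3.3489] tq [-0.089   0.0878  0.0114] gw0.188 gf29.8
[ 0.6594 -0.105   0.2792]
```

View pics/g1.png

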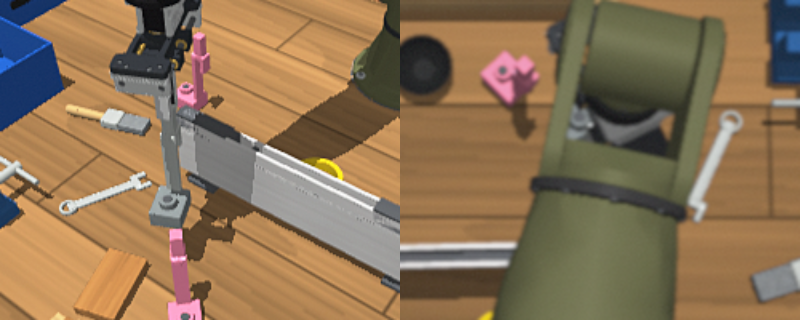

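The casting is held upright: grip width 0.188 (18 mm) and weight 3.3 N, with the hook facing the rail. Next I'll carry it to the open run and lower it gently.

```bash
python3 - <<'E'
from rob import *
q=quat(TH)
ctrl.move_straight(tcp(.06,-.13,.22),frame=q,velocity=.12)
ctrl.move_straight(tcp(.05,.06,.22),velocity=.2)
ctrl.move_straight(tcp(.0005,.06,.175),velocity=.1)
ctrl.pause(.2);rep("above")
hit=ctrl.move_straight(tcp(.0005,.06,.148),velocity=.03,force_limit=3);rep(hit)
if not hit:
    hit=ctrl.move_straight(tcp(.0005,.06,.133),velocity=.012,force_limit=2.5);rep(hit)
E
```

```text
above t10.11 foot [0.0008 0.06   0.1752] F [ 0.8037  0.1974 -3.374 ] tq [-0.0622  0.1031 -0.0237] gw0.187 gf29.8
False t11.16 foot [0.0006 0.06   0.1482] F [ 0.0619 -0.2227 -3.1668] tq [-0.1062  0.084   0.0081] gw0.189 gf29.8
True t12.11 foot [0.0005 0.06   0.1356] F [0.8935 0.3485 7.129 ] tq [-0.0587  0.068  -0.0153] gw0.183 gf29.8
```

```bash
python3 - <<'E'
from rob import *
ctrl.move_straight(tcp(.0005,.06,.1368),velocity=.01);ctrl.pause(.2);rep("floor")
hit=ctrl.move_straight(tcp(.0005,-.025,.1368),velocity=.03,force_limit=4);rep(hit)
if not hit:
    ctrl.pause(.1)
    hit=ctrl.move_straight(tcp(.0005,-.09,.1368),velocity=.012,force_limit=3);rep(hit)
E
```

```text
floor t12.68 foot [0.0004 0.06   0.1366] F [-0.96   -0.2716 -4.0062] tq [-0.0488  0.1418 -0.0004] gw0.188 gf29.8
False t15.67 foot [ 0.0005 -0.0249  0.1368] F [ 0.1361 -0.7081 -4.4467] tq [-0.1145  0.0968  0.0041] gw0.190 gf29.8
True t19.54 foot [ 0.0003 -0.0771  0.1363] F [ 1.2925  2.3083 -0.9825] tq [ 0.4666 -0.0481 -0.0211] gw0.187 gf30.0
```

The foot made contact at y = −0.077, so the lip's middle is at about −0.093. That puts the pocket at −0.098 to −0.126, which matches the bright patch at −0.097 to −0.124: it's the pocket floor, not the stop bar. Next I'll back off, lift over the lip and lower.

```bash
python3 - <<'E'
from rob import *
ctrl.move_straight(tcp(.0005,-.0755,.1368),velocity=.01);ctrl.pause(.1);rep("back")
ctrl.move_straight(tcp(.0005,-.0755,.1505),velocity=.03);rep("up")
hit=ctrl.move_straight(tcp(.0005,-.1118,.1505),velocity=.02,force_limit=3);rep(hit)
if not hit:
    ctrl.pause(.1)
    hit=ctrl.move_straight(tcp(.0005,-.1118,.128),velocity=.012,force_limit=2.5);rep(hit)
E
```

```text
back t20.00 foot [ 0.0004 -0.0755  0.1367] F [-0.2789  0.1731 -3.3678] tq [-0.0295  0.1387  0.0155] gw0.189 gf30.0
up t20.61 foot [ 0.0005 -0.0755  0.1505] F [ 0.0103 -0.3206 -3.0029] tq [-0.0388  0.1618 -0.0496] gw0.186 gf30.0
False t22.57 foot [ 0.0005 -0.1117  0.1505] F [-0.4727  0.0082 -2.4928] tq [-0.065   0.1785 -0.0132] gw0.188 gf30.0
True t24.23 foot [ 0.0006 -0.1118  0.1297] F [1.2485 0.3621 6.6306] tq [-0.0004  0.0613 -0.0263] gw0.187 gf30.0
```

The foot reached z = 0.1297, so it's on the pocket floor. I'll release it, retreat and look.

```bash
python3 - <<'E'
from rob import *
import cv2
ctrl.move_straight(tcp(.0005,-.1118,.1302),velocity=.01);rep("relax")
ctrl.ungrasp();ctrl.pause(.2)
p=ctrl.get_state()["position"];ctrl.move_straight([p[0],p[1],p[2]+.12],velocity=.1)
ctrl.move_straight([.42,.1,.32],velocity=.2);ctrl.pause(1);rep("away")
a=ctrl.read_camera("scene")["color"][:,:,::-1];b=ctrl.read_camera("top")["color"][:,:,::-1]
cv2.imwrite("pics/end.png",np.hstack([cv2.resize(a[120:280,230:430],(400,320)),cv2.resize(b[150:250,275:400],(400,320))]))
E
```

```text
relax t24.55 foot [ 0.0003 -0.1118  0.1298] F [-0.6276  0.172  -2.3367] tq [-0.0846  0.1187 -0.0122] gw0.188 gf30.0
away t29.52 foot [-0.1146  0.0612  0.259 ] F [ 0.5707 -0.918  -0.6069] tq [-0.0444  0.0998  0.0683] gw0.997 gf0.0
```

View pics/end.png

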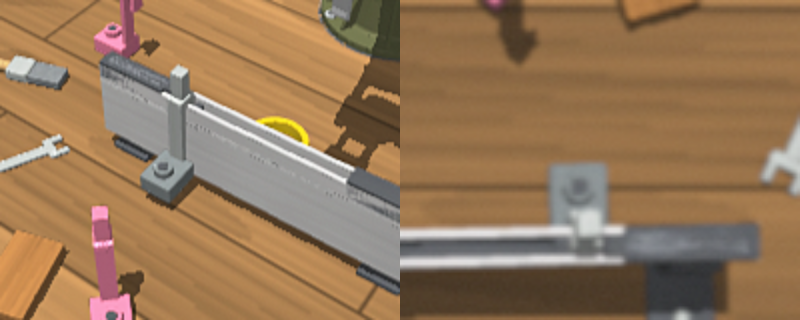

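The carrier hangs upright and square on the +x wall, just short of the −y cap (right panel about (587,220)), and the gripper is clear.

```bash
python3 -c "
from bench import ctrl
print(ctrl.close_job())"
```

```text
the job is handed in; nothing more can be done
None
```

The casting hangs released in the pocket behind the lip, with its foot at z ≈ 0.130 on the pocket floor, and the job was handed in at about 30 s; the hand-in call returned no verdict.

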